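# Hold a bayonet sensor plug in its spring-return check socket

## Task

Take the sensor plug with the two side lugs, put it into the bayonet check socket with its lugs down the keyways, push it in against the spring and twist it a quarter turn clockwise (seen from above) against the return spring. The socket makes contact only while the plug is held there, so finish while still gripping the plug, seated and turned: do not let go. Leave everything else where it stands, the look-alike stopper without lugs included.

Things in the scene. Friction and masses are not known exactly. Their poses are not given: they have to be found in the camera images.
- plug: Bayonet sensor plug, 78 mm tall, 120 g, loose, upright on the worktop at the left; origin at the centre of its underside, z up. Steel barrel, 26 mm diameter, to z = 40 mm (lowest 9 mm stepped in, 21 mm across at the bottom, with a 7 mm slot through it along x). Two lugs point along +x and -x: 6 mm wide, z = 12 to 18 mm, ends 21 mm from the axis. Half a turn about z makes no difference.
- plug_head (a point): Centre of the plug's white head, 56 mm above its underside; axes as the plug's. The head is a block z = 40 to 72 mm above the underside, 24 mm across its two flats, which face +x and -x (above the lugs), and 40 mm long in y. A steel stub, 16 mm diameter, stands on top to 78 mm.
- socket: Fixed square aluminium bayonet socket, body 78 x 78 mm on a 104 x 104 x 8 mm grey base, flat top at z = 45 mm, at the right; origin at the centre of its underside, z up. Inside is a sprung plate, top at z = 26 mm at rest, with a blade along x (4 mm thick, 18 mm long, 6 mm high) that enters the slot in the plug's underside. If let go, the plug turns back nearly to the keyways.
- socket_mouth (a point): Centre of the socket's bore in its top face (z = 45 mm); axes as the socket's. Bore 30 mm, with two keyways 10 mm wide along +x and -x, ending 22.5 mm from the axis. The roof is 8 mm thick. The plug's underside meets the plate 19 mm below this point; 7 mm deeper (10 mm at most) its lugs clear the roof and it can turn clockwise, taking the plate along after about 0.3 rad of play.
- socket_press (a joint): How far the sprung plate in the socket is pushed down, m: 0 at rest, 0.010 at its stop; the spring pushes back with 2.5 N at 0 and 4.5 N at the stop. About 0.007 when a turned plug rests up against the roof.
- socket_turn (a joint): How far the plate in the socket is turned clockwise seen from above, rad: 0 at rest, stop at 1.4; the return spring takes 0.05 N m at 0 and 0.16 N m at the stop. It lags the plug by about 0.3 rad of play, so a plug turned a quarter turn (1.57 rad) reads about 1.25.
- stopper: Look-alike transport stopper, loose, standing near the plug (the two may have changed places): same 26 mm steel barrel but smooth, no lugs, round white ribbed head 37 mm in diameter, 72 mm tall; origin at the centre of its underside. Leave it alone.
- hdpe_bottle: Small white bottle, 50 mm in diameter, 124 mm tall, a bystander near the socket; origin at the centre of its underside.
- film_box: Small carton, 52 x 105 x 52 mm, a bystander; origin at the centre of its underside.
Mind the look-alikes: they are no part of the job. What is shaped like the plug but red is not meant. Leave any brown look-alike of the socket alone.

How it is judged (in metres and radians):
On the way:
1. the plug stands in the socket with its lugs in the keyways and is pushed down against the spring (value of joint socket_press above 0.005 m and value of joint socket_turn below 0.6 rad and horizontal distance between plug and socket below 0.005 m and z of plug in the frame of socket below 0.0225 m), for 0.05 s.
At the end, for the whole second after the job is handed in: For the last second: plug upright (0.15 rad), axis within 5 mm of the socket's, underside under 21.5 mm above the socket's (lugs under the roof), plate down over 5 mm and turned over 0.9 rad, lugs within 0.45 rad of square to the keyways, fingers holding the plug (over 2 N) (value of joint socket_turn above 0.9 rad and value of joint socket_press above 0.005 m and z of plug in the frame of socket below 0.0215 m and horizontal distance between plug and socket below 0.005 m and angle between plug's own z axis and vertical below 0.15 rad and angle between the x axis of plug and the y axis of socket, either way round below 0.45 rad and contact force between the fingers and plug above 2 N); the arm keeps its last pose, push and grip.
It fails at once if the lugless stopper is moved more than 3 cm (distance of stopper from where it was at the start of the episode above 0.03 m).
It fails at once if the small bottle or the carton is moved more than 3 cm (distance of any of hdpe_bottle, film_box from where it was at the start of the episode above 0.03 m).
It also fails if it takes over 51 s, if anything falls off the work surface, if the arm or the gripper's body presses on something with over 40 N, if the wrist force passes 120 N, or if a joint passes its speed limit or range.

## Robot

A 6-joint arm with a two-finger parallel gripper is mounted at the origin on a cart in front of the work surface, level with it; the furniture and walls round the work are solid. World frame = base frame: x ahead of the robot, y to its left, z up, the work surface at z = 0. Lengths are in mm, angles in degrees, forces in N, time in s.
With the tool pointing down it reaches from about 350 to 850 mm from the base axis. Payload 8.1 kg.
Tool frame: the origin (TCP) lies at the very end of the fingers, on their centre line; the grasp point (between the pads) lies 19 mm behind it (r.grip_depth is the distance from the TCP to the grasp point, in mm); z points along the fingers, y is the direction in which the jaws open and shut (so a half turn about z gives the same grasp; the last joint's range is limited). The gripper opens to 85 mm and grips with 20 to 120 N. Pads are 22 mm wide; open, the fingers measure 114 mm over their backs; the gripper's body (76 mm by 85 mm) begins 54 mm behind the grasp point. The pads swing forward as they close: fully open they stand 13 mm farther back than shut.
Start: joints at [-75.653, 7.471, 85.268, -0, 87.261, -4.893], TCP at [197.735, -566.486, 206.992] pointing down, gripper open.
Joint ranges: [-169.43, 169.43], [-51.17, 129.36], [1.28, 143.12], [-76.62, 256.62], [0, 156.53], [-152.29, 152.29]. Speed limits (degrees/s): [136.94, 136.94, 159.86, 180, 180, 180].

## Interface

Orientations are given as [roll, pitch, yaw] about the fixed x, y, z axes, in that order (R = Rz(yaw) Ry(pitch) Rx(roll)).
In Python, from bench import status, viewer, hand_in, r gives the robot as it stands.
- The arm moves only by the shell command python3 -m crank 'ROWS' [OPENING] [FORCE]. ROWS is a JSON object of lists of equal length, an entry for each row: "slide": the shift along the tool's x, y, z in m, a list of three; "twist": the turn about the tool's z in rad. A call has 1 to 8 rows; each row shifts and turns the commanded pose from where the row before left it, along the tool's axes as they then stand; what a row does not reach is not made up. A row lasts 1/10 s, in which the tool goes at most 50 mm and 8.59 degrees, less where a joint would pass 70% of its speed; a pose out of reach is approached as far as the arm can. A call with a gripper value outside its range is refused whole. OPENING is the closure, from 0 (fully open) to 1 (shut), set as the call begins (- or left out, the last holds). The fingers move at their own pace and stop on an object; FORCE is the grip in N (left out, the last holds). Time passes only in rows, so rows that do not move let the fingers close. It gives the time, the measured TCP pose, the force and the opening at its end, in the units of the state.
- status.sense(): the state, without advancing time (a new reading comes with each control period).
- viewer.snapshot(name): name is "scene" or "top" or "wrist"; returns a dict with "img" (420x560x3 uint8, red, green, blue), "fx", "fy", "cx", "cy" (pixels), "R" (3x3) and "t" (3): a world point X has camera coordinates R X + t; the wrist camera has in their place "hand_eye" (4x4, takes a point from camera to tool coordinates, whose origin is the TCP and whose axes are the flange's). Camera axes: x right, y down, z forward; pixel columns grow to the right and rows downward; lengths in mm; the calibration is good to about 2 mm. A picture is of the moment at which its call begins: read the wrist's pose just before it. There is no depth.
- hand_in(): hands the job in, once; it reports no verdict.
The state is a dict: "time": time; "joint_pos": joint angles; "qd": joint speeds; "joint_efforts": joint torques, N m; "tool_pos": TCP position; "tcp_rot": TCP orientation; "ft_force": force on the tool from outside, world axes, zero at the start; "wrist_torque": the same for the moment, N m; "finger_gap": finger opening in mm.
Only numpy, scipy, OpenCV 4.12 (cv2) and the standard library are available. Lean on these libraries where they do the work, as an engineer would, in place of code of your own. Each camera call takes 0.05 s, during which the arm holds its last target.

## Working session

There is one attempt and no reset: what is moved stays moved. The work goes in short steps, Python scripts to look and compute and a shell command to move; the robot and the scene stay as the last step left them, time stands still between calls to the robot, and variables do not carry over. Pictures are saved under pics/ and viewed, and the job is handed in when it is done.

```bash
ls; mkdir -p pics; python3 - <<'E'
from bench import status, viewer, r
import cv2
print(status.sense())
for n in("scene","top","wrist"):
    s=viewer.snapshot(n); cv2.imwrite(f"pics/{n}0.png",s["img"][:,:,::-1])
    print(n,{k:v for k,v in s.items() if k!="img"})
E
```

```text
pics
{'time': 0.0, 'joint_pos': array([-7.56526030e+01,  7.51521004e+00,  8.53294679e+01, -6.95315923e-04,
        8.72591787e+01, -4.89362530e+00]), 'qd': array([ 0.05605228,  0.00817948,  0.00891161, -0.10958285, -0.01590265,
        0.05322844]), 'joint_efforts': array([-3.13838886e-03, -5.69405222e+01, -5.00558531e+01, -2.12894529e-04,
        1.44977204e-02, -4.45784337e-05]), 'tool_pos': array([ 197.59247111, -565.91682826,  205.94157435]), 'tcp_rot': array([-1.79896463e+02, -8.16766827e-03,  1.92410488e+01]), 'ft_force': array([-0.33840838, -0.64517906, -0.27689735]), 'wrist_torque': array([ 0.04063431, -0.0039808 , -0.0183389 ]), 'finger_gap': 85.18717870683072}
scene {'fx': 399.14222604819906, 'fy': 399.14222604819906, 'cx': 284.1768778437076, 'cy': 212.29799056713523, 'R': array([[-0.84731869, -0.53107602,  0.0030497 ],
       [-0.41275638,  0.65490746, -0.63303111],
       [ 0.33419037, -0.53763788, -0.77412035]]), 't': array([ 508.37844643,  293.55342042, 1008.94979897])}
top {'fx': 389.7207161488574, 'fy': 389.7207161488574, 'cx': 274.35614205467317, 'cy': 206.92898879649653, 'R': array([[-0.00883256, -0.99994838, -0.00502266],
       [-0.98908985,  0.00947505, -0.14700845],
       [ 0.14704845,  0.0036694 , -0.98912248]]), 't': array([ -16.01893969,  602.69564692, 1377.38129523])}
wrist {'fx': 309.7271148855876, 'fy': 309.7271148855876, 'cx': 275.56503444487845, 'cy': 210.23903458662178, 'hand_eye': array([[-1.13026514e-03, -9.49794849e-01, -3.12871326e-01,
         8.00970284e+01],
       [ 9.99999054e-01, -8.28362489e-04, -1.09786233e-03,
         1.77453241e-01],
       [ 7.83573117e-04, -3.12872271e-01,  9.49794887e-01,
        -1.67185851e+02],
       [ 0.00000000e+00,  0.00000000e+00,  0.00000000e+00,
         1.00000000e+00]])}
```

View pics/scene0.png

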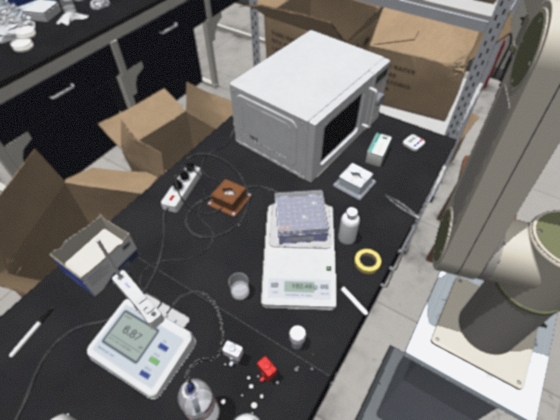

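View pics/top0.png

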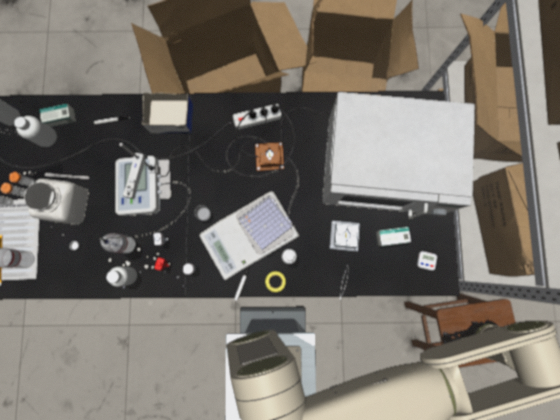

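Candidates in the top picture:
- Plug: the white block at (157,240) is the likely one. The red look-alike is at (160,264) and the round white one, probably the stopper, is at (188,269).
- Socket: the aluminium one is at (345,235) and the brown look-alike at (269,156).
- Bystanders: bottle at (289,257), carton at (394,237).

Next I'll look at close crops.

```bash
python3 - <<'E'
import cv2, numpy as np
s=cv2.imread("pics/scene0.png");t=cv2.imread("pics/top0.png")
c=lambda im,x,y,w,h:cv2.resize(im[y:y+h,x:x+w],(400,300),interpolation=cv2.INTER_CUBIC)
g=np.vstack([np.hstack([c(t,140,225,64,48),c(t,315,210,64,48)]),np.hstack([c(s,210,315,108,81),c(s,324,150,64,48)])])
cv2.imwrite("pics/crop1.png",g)
E
```

```text
(no output)
```

View pics/crop1.png

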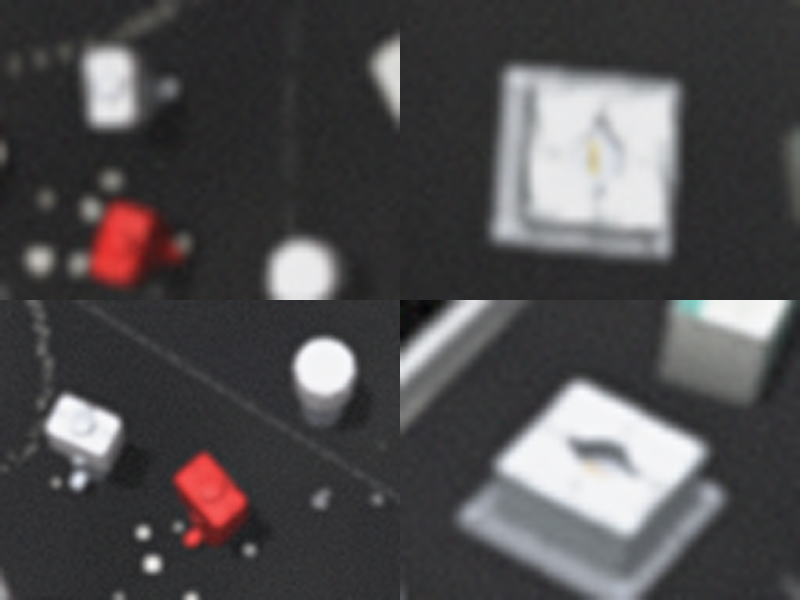

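```bash
cat > h.py <<'E'
import numpy as np
from bench import status, viewer, r
import cv2
from scipy.spatial.transform import Rotation as Ro
def cam(n):
    st=status.sense(); s=viewer.snapshot(n)
    if n=="wrist":
        T=np.eye(4);T[:3,:3]=Ro.from_euler("xyz",st["tcp_rot"],degrees=True).as_matrix();T[:3,3]=st["tool_pos"]
        M=np.linalg.inv(T@s["hand_eye"]); s["R"],s["t"]=M[:3,:3],M[:3,3]
    return s
def back(s,u,v,z):
    R,t=np.array(s["R"]),np.array(s["t"])
    d=R.T@np.array([(u-s["cx"])/s["fx"],(v-s["cy"])/s["fy"],1]); o=-R.T@t
    return o+d*(z-o[2])/d[2]
def proj(s,X):
    p=np.array(s["R"])@np.array(X)+s["t"]; return s["fx"]*p[0]/p[2]+s["cx"],s["fy"]*p[1]/p[2]+s["cy"]
E
python3 - <<'E'
from h import *
t=cam("top");s=cam("scene")
f=lambda a,x,y:(a[0]+x/6.25,a[1]+y/6.25)
for n,u,z in [("head",f((140,225),110,88),72),("stopper",f((140,225),302,274),72),("red",f((140,225),128,244),72),("mouth",f((315,210),200,155),45)]:
    print(n,back(t,*u,z).round(1))
k=108/400
for n,u,z in [("head",(210+84*k,315+125*k),75),("mouth",(324+205/6.25,150+156/6.25),45),("stopper",(210+325*k,315+70*k),72),("bottlecap",(350,213),124)]:
    print(n,back(s,*u,z).round(1))
print(back(t,289,256,124), back(t,394,236,52))
E
```

```text
head [487.4 392.5  72. ]
stopper [382.4 281.3  72. ]
red [399.8 379.4  72. ]
mouth [ 498.4 -282.6   45. ]
head [486.4 399.9  75. ]
mouth [ 496.4 -275.9   45. ]
stopper [380.7 291.1  72. ]
bottlecap [425.1 -57.5 124. ]
[422.63562659 -69.85071348 124.        ] [ 491.978707   -449.41656808   52.        ]
```

```bash
python3 -m crank '{"slide":[[0,0,-0.02],[0,0,-0.02],[0,0,-0.02]],"twist":[0.112,0.112,0.112]}' 0; python3 -m crank '{"slide":[[0.028,-0.036,0],[0.028,-0.036,0],[0.028,-0.036,0],[0.028,-0.036,0],[0.028,-0.036,0],[0.028,-0.036,0],[0.028,-0.036,0],[0.028,-0.036,0]],"twist":[0,0,0,0,0,0,0,0]}'; python3 -m crank '{"slide":[[0,0,0],[0,0,0]],"twist":[0,0]}'
python3 - <<'E'
from h import *
s=cam("wrist"); cv2.imwrite("pics/w1.png",s["img"][:,:,::-1])
np.save("w1.npy",np.array([dict(s)],dtype=object))
E
```

```text
time: 0.55
tool_pos: [197.7, -566.2, 267.3]
tcp_rot: [-180.0, 0.0, -0.3]
ft_force: [0.6, 0.0, 0.5]
finger_gap: 85.2
time: 1.35
tool_pos: [422.6, -276.9, 267.1]
tcp_rot: [180.0, -0.0, -0.0]
ft_force: [1.0, 0.2, -0.4]
finger_gap: 85.6
time: 1.55
tool_pos: [422.2, -277.8, 266.9]
tcp_rot: [180.0, 0.0, 0.1]
ft_force: [0.2, -0.1, 0.1]
finger_gap: 85.4
```

View pics/w1.png

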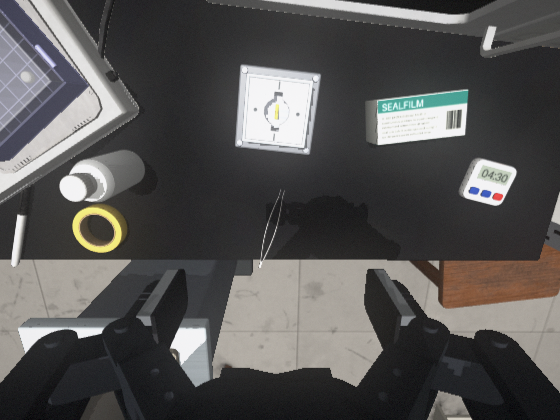

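```bash
python3 - <<'E'
import cv2
im=cv2.imread("pics/w1.png")
cv2.imwrite("pics/w1c.png",cv2.resize(im[57:162,224:334],(770,735)[:2] if 0 else (628,600),interpolation=cv2.INTER_CUBIC))
E
```

```text
(no output)
```

View pics/w1c.png

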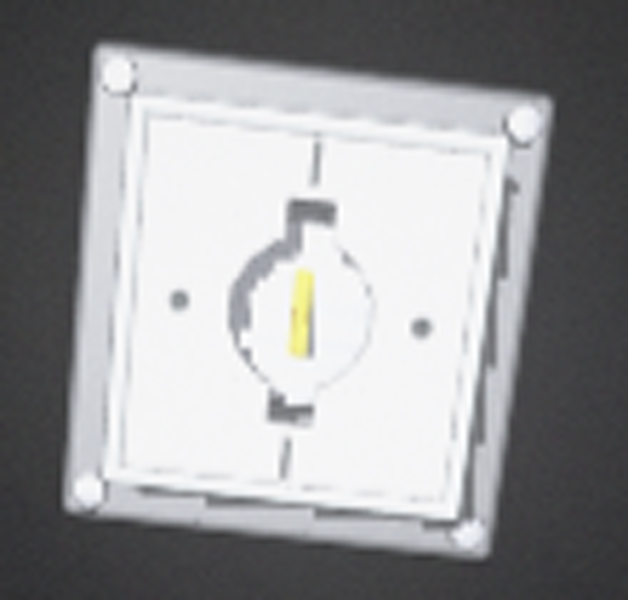

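The wrist crop shows the aluminium socket. The bore centre is at about pixel (276.7,111.6), the keyway axis is nearly along image vertical and the yellow blade is in line with it.

```bash
python3 - <<'E'
from h import *
s=np.load("w1.npy",allow_pickle=True)[0]
b=lambda x,y,z=45:back(s,224+x/5.714,57+y/5.714,z)
P={"dots":(b(179,300),b(421,327)),"lines":(b(286,460),b(317,160)),"key":(b(290,420),b(312,203))}
for k,(a,c) in P.items():
    d=c-a; print(k,((a+c)/2).round(1),np.hypot(*d[:2]).round(1),np.degrees(np.arctan2(d[1],d[0])).round(1))
C=[b(138,100),b(508,142),b(462,515),b(108,475)]
print(np.mean(C,0).round(1),[np.linalg.norm(C[i]-C[i-1]).round(1) for i in range(4)])
C=[b(95,45,8),b(553,97,8),b(488,557,8),b(63,512,8)]
print(np.mean(C,0).round(1),[np.linalg.norm(C[i]-C[i-1]).round(1) for i in range(4)])
# microwave front bottom in wrist
print(back(s,205,0,0),back(s,480,15,0))
t=cam("scene"); a=back(t,313,172,0); print("mw corner",a)
for z in (200,250,300): print(z,proj(t,[a[0],a[1],z]))
a=back(t,237,117,0);print(a)
E
```

```text
dots [ 498.  -278.8   45. ] 51.0 -96.0
lines [ 498. -279.   45.] 60.2 -6.0
key [ 498.  -278.9   45. ] 43.6 -5.9
[ 497.9 -279.6   45. ] [np.float64(74.8), np.float64(75.5), np.float64(75.3), np.float64(77.0)]
[ 498.  -278.8    8. ] [np.float64(101.7), np.float64(101.6), np.float64(101.8), np.float64(101.8)]
[ 625.98451772 -192.3063099     0.        ] [ 610.6659611  -527.12029027    0.        ]
mw corner [ 642.58814013 -252.84801883    0.        ]
200 (np.float64(316.9059715339709), np.float64(124.87818083431256))
250 (np.float64(318.0445256416186), np.float64(111.14261202529431))
300 (np.float64(319.2612575933596), np.float64(96.46390213086657))
[ 1.03999278e+03 -3.57359228e+02 -1.13686838e-13]
```

```bash
python3 -m crank '{"slide":[[0,-0.048,0],[0,-0.048,0],[0,-0.048,0],[0,-0.048,0],[0,-0.048,0],[0,-0.048,0],[0,-0.048,0]],"twist":[0,0,0,0,0,0,0]}'; python3 -m crank '{"slide":[[0,-0.048,0],[0,-0.048,0],[0,-0.048,0],[0,-0.048,0],[0,-0.048,0],[0,-0.048,0],[0,-0.048,0],[0,0,0]],"twist":[0,0,0,0,0,0,0,0]}';python3 -m crank '{"slide":[[0,0,0.025],[0,0,0.025],[0,0,0]],"twist":[0,0,0]}'
python3 - <<'E'
from h import *
s=cam("wrist"); cv2.imwrite("pics/w2.png",s["img"][:,:,::-1])
np.save("w2.npy",np.array([dict(s)],dtype=object))
print([np.round(proj(s,p)) for p in ([487,395,72],[400,380,72],[381,285,72])])
E
```

```text
time: 2.35
tool_pos: [421.7, 57.6, 267.2]
tcp_rot: [180.0, -0.0, -0.2]
ft_force: [1.4, 0.7, -0.5]
finger_gap: 85.6
time: 3.15
tool_pos: [421.7, 396.5, 264.8]
tcp_rot: [180.0, 0.2, 0.1]
ft_force: [-0.1, -0.1, 0.2]
finger_gap: 85.6
time: 3.45
tool_pos: [421.3, 390.3, 212.7]
tcp_rot: [179.7, 0.3, -0.2]
ft_force: [0.1, -0.8, -1.3]
finger_gap: 85.6
[array([270., 123.]), array([285., 209.]), array([374., 226.])]
```

View pics/w2.png

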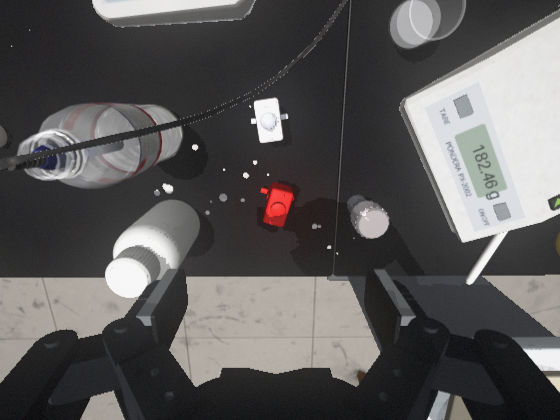

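```bash
python3 - <<'E'
import cv2
im=cv2.imread("pics/w2.png")
cv2.imwrite("pics/w2c.png",cv2.resize(im[85:150,230:310],(720,585),interpolation=cv2.INTER_CUBIC))
E
```

```text
(no output)
```

View pics/w2c.png

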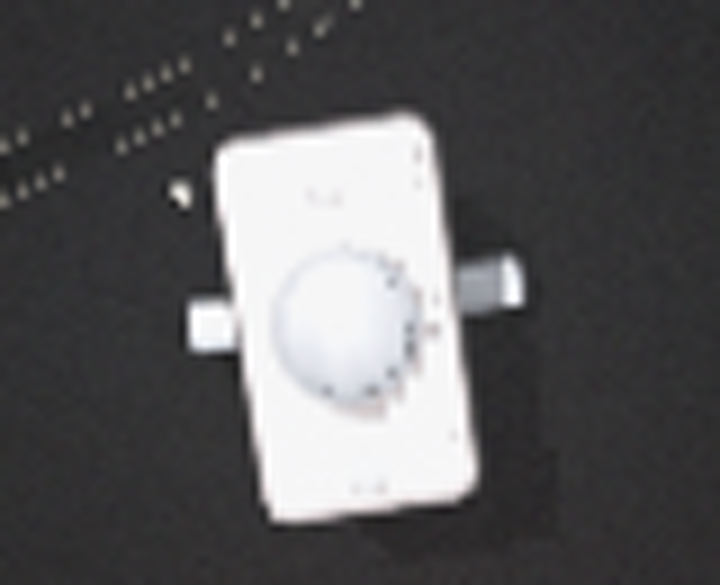

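The crop confirms the white plug: a block head with a round stub and lugs on both sides. The head is centred at about crop (346,318), which is pixel (268.4,120.3). The red look-alike is at (278,205) and the lugless stopper at (372,218).

```bash
python3 - <<'E'
from h import *
s=np.load("w2.npy",allow_pickle=True)[0]
b=lambda x,y,z=72:back(s,230+x/9,85+y/9,z)
C=[b(215,138),b(432,110),b(480,495),b(268,523)]
print(np.mean(C,0).round(1))
for i in range(4):
    d=C[i]-C[i-1]; print(np.hypot(*d[:2]).round(1),np.degrees(np.arctan2(d[1],d[0])).round(1))
print("stub",b(347,328,78))
l,rr=b(190,327,15),b(525,282,15); print("lugs",(l+rr)/2,np.linalg.norm(l-rr),np.degrees(np.arctan2(*(l-rr)[1::-1])))
print("red",back(s,279,204,72),"stopper",back(s,372,220,72), status.sense()["tool_pos"],status.sense()["tcp_rot"])
E
```

```text
[489.4 395.9  72. ]
39.6 6.8
22.7 -83.3
39.5 -172.5
23.2 97.1
stub [488.91824255 396.07519666  78.        ]
lugs [488.93004871 395.90471722  15.        ] 42.404788574333494 97.11736741574477
red [405.99823509 386.22760471  72.        ] stopper [387.74179868 287.69014112  72.        ] [421.90987505 391.0936906  215.10901235] [ 1.79830405e+02  1.83581631e-01 -1.41512690e-01]
```

```bash
python3 -m crank '{"slide":[[0.034,-0.0025,0],[0.033,-0.0025,0],[0,0,0.03],[0,0,0.03],[0,0,0.03],[0,0,0]],"twist":[0,0,-0.062,-0.062,0,0]}';python3 -m crank '{"slide":[[0,0,0],[0,0,0]],"twist":[0,0]}'
python3 - <<'E'
from h import *
s=cam("wrist"); cv2.imwrite("pics/w3.png",s["img"][:,:,::-1])
st=status.sense();print(st["tool_pos"],st["tcp_rot"],st["joint_pos"])
p=np.array([489.2,396,0]); M=Ro.from_euler("xyz",st["tcp_rot"],degrees=True).as_matrix()
print(M.T@(p+[0,0,39]-st["tool_pos"]))
E
```

```text
time: 4.1
tool_pos: [487.7, 395.8, 123.5]
tcp_rot: [179.8, 0.3, 7.0]
ft_force: [0.4, -1.7, -0.4]
finger_gap: 85.5
time: 4.3
tool_pos: [490.7, 399.1, 130.4]
tcp_rot: [-179.9, -0.2, 7.0]
ft_force: [-0.1, 0.3, 0.9]
finger_gap: 84.9
[490.67691259 399.2329761  130.41223889] [-179.87780186   -0.23746154    7.06111949] [ 3.44911127e+01  1.47584547e+01  8.51079441e+01 -9.44410938e-04
  7.98665443e+01  1.17429904e+02]
[-2.24197418  3.22183705 91.39706857]
```

View pics/w3.png

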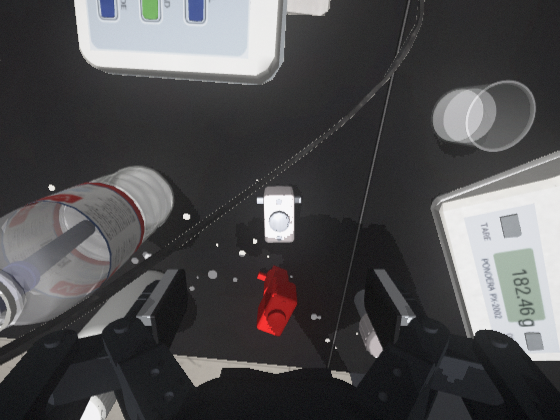

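```bash
python3 - <<'E'
from h import *
for i in range(2):
    s=cam("wrist"); st=status.sense(); print(st["tool_pos"],st["tcp_rot"])
cv2.imwrite("pics/w4c.png",cv2.resize(s["img"][170:260,230:330,::-1],(660,594),interpolation=cv2.INTER_CUBIC))
for p in([489.2,396,78],[489.2,396,0]): print(proj(s,p))
np.save("w4.npy",np.array([dict(s)],dtype=object))
E
```

```text
[490.4704826  399.26590341 130.09820849] [-179.88465391   -0.22481475    7.07372594]
[490.1452385  399.19443652 129.57634011] [-179.90273604   -0.18843976    7.08696295]
(np.float64(279.83155742020887), np.float64(222.48178046569163))
(np.float64(279.0251114339613), np.float64(195.28073737782526))
```

View pics/w4c.png

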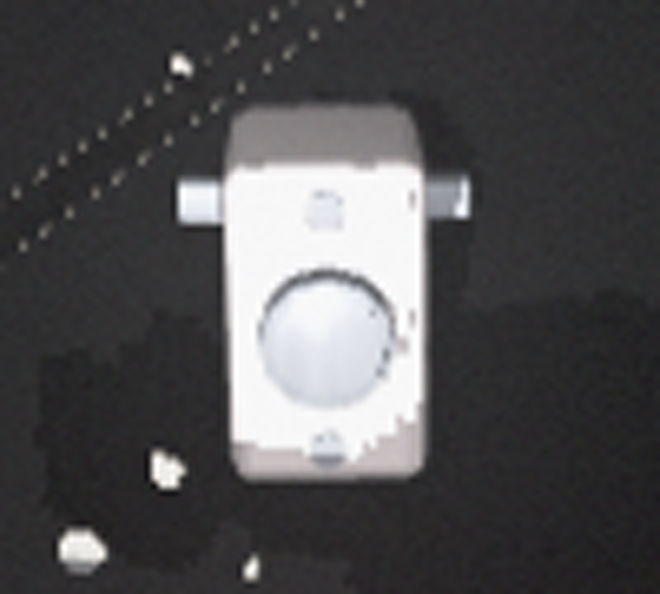

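```bash
python3 -m crank '{"slide":[[0,0,0.02],[0,0,0.03],[0,0,0.02],[0,0,0],[0,0,0],[0,0,0],[0,0,0]],"twist":[0,0,0,0,0,0,0]}'
python3 - <<'E'
from h import *
st=status.sense();print(st["tool_pos"],st["tcp_rot"])
p=np.array([489.2,396,0]); M=Ro.from_euler("xyz",st["tcp_rot"],degrees=True).as_matrix()
print(M.T@(p+[0,0,39]-st["tool_pos"]))
E
```

```text
time: 5.15
tool_pos: [490.1, 399.3, 59.2]
tcp_rot: [-179.9, -0.2, 7.1]
ft_force: [-0.3, -0.3, -0.7]
finger_gap: 85.3
[490.12390359 399.31988147  59.17893762] [-1.79911696e+02 -1.64284065e-01  7.09383838e+00]
[-1.38467277  3.21146123 20.17012475]
```

```bash
python3 -m crank '{"slide":[[-0.001,0.003,0.01],[0,0,0.01],[0,0,0],[0,0,0],[0,0,0]],"twist":[0,0,0,0,0]}'; python3 -m crank '{"slide":[[0,0,0],[0,0,0],[0,0,0],[0,0,0],[0,0,0],[0,0,0],[0,0,0],[0,0,0]],"twist":[0,0,0,0,0,0,0,0]}' 1 60
python3 - <<'E'
from h import *
s=cam("wrist"); cv2.imwrite("pics/w5.png",s["img"][:,:,::-1])
E
```

```text
time: 5.65
tool_pos: [488.4, 395.4, 37.0]
tcp_rot: [-180.0, -0.0, 7.1]
ft_force: [0.4, -0.7, -0.5]
finger_gap: 85.6
time: 6.45
tool_pos: [488.6, 395.6, 37.4]
tcp_rot: [-180.0, -0.0, 7.1]
ft_force: [-0.8, 0.1, 3.0]
finger_gap: 22.2
```

View pics/w5.png

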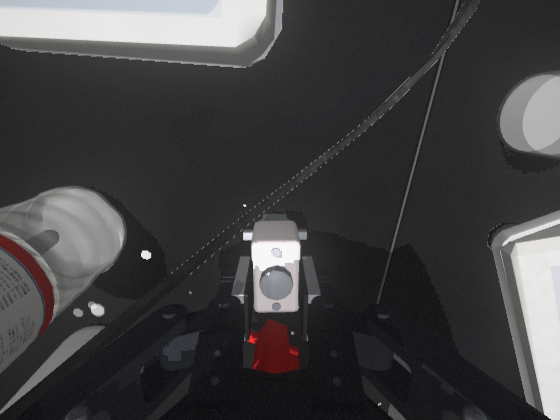

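```bash
python3 - <<'E'
from h import *
s=cam("wrist"); st=status.sense();print(st["tool_pos"],st["finger_gap"])
cv2.imwrite("pics/w6c.png",cv2.resize(s["img"][200:330,210:340,::-1],(598,598),interpolation=cv2.INTER_CUBIC))
np.save("w6.npy",np.array([dict(s)],dtype=object))
print(proj(s,[*st["tool_pos"][:2],78]))
E
python3 -m crank '{"slide":[[0,0,-0.01],[0,0,-0.02],[0,0,-0.03],[0,0,-0.03],[0,0,-0.03],[0,0,0],[0,0,0],[0,0,0]],"twist":[0,0,0,0,0,0,0,0]}'
python3 - <<'E'
from h import *
s=cam("wrist"); cv2.imwrite("pics/w7.png",s["img"][:,:,::-1])
np.save("w7.npy",np.array([dict(s)],dtype=object))
E
```

```text
[488.6054484  395.57651638  37.42180044] 22.08534927804417
(np.float64(275.4428616863783), np.float64(287.9785983247031))
time: 7.35
tool_pos: [487.3, 394.6, 155.1]
tcp_rot: [179.9, 0.2, 7.1]
ft_force: [-0.9, -0.1, -2.1]
finger_gap: 22.3
```

View pics/w6c.png

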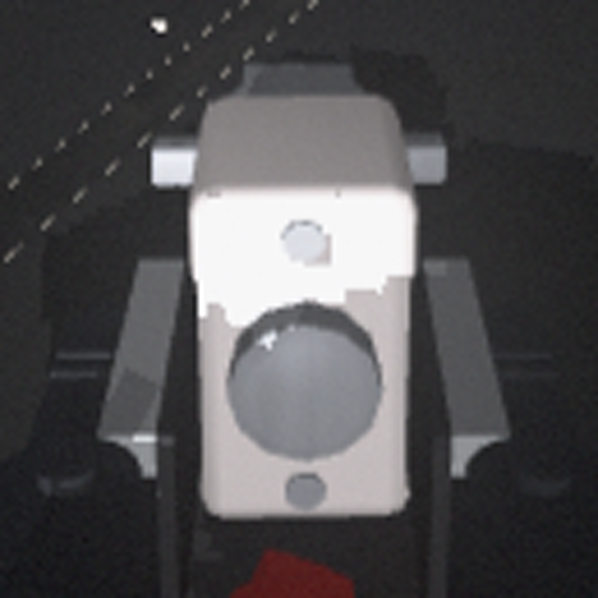

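View pics/w7.png

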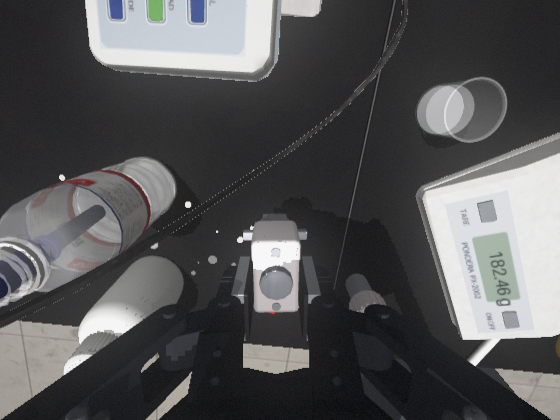

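```bash
python3 -m crank '{"slide":[[0,0,-0.04],[0,0,-0.04],[0,0,-0.04],[-0.005,0.046,0],[-0.005,0.046,0],[-0.005,0.046,0],[-0.005,0.046,0],[-0.005,0.046,0]],"twist":[0,0,0,0,0,0,0,0]}';python3 -m crank '{"slide":[[-0.005,0.046,0],[-0.005,0.046,0],[-0.005,0.046,0],[-0.005,0.046,0],[-0.005,0.046,0],[-0.005,0.046,0],[-0.005,0.046,0],[-0.005,0.046,0]],"twist":[0,0,0,0,0,0,0,0]}'; python3 -m crank '{"slide":[[-0.005,0.046,0],[-0.005,0.046,0],[-0.005,0.046,0],[0,0,0],[0,0,0],[0,0,0]],"twist":[0,0,0,0,0,0]}'
```

```text
time: 8.2
tool_pos: [490.9, 162.2, 275.2]
tcp_rot: [180.0, 0.2, 7.1]
ft_force: [1.2, 0.6, -0.7]
finger_gap: 21.9
time: 9.0
tool_pos: [496.7, -207.7, 275.3]
tcp_rot: [-179.9, 0.1, 7.1]
ft_force: [-0.0, 0.4, -1.4]
finger_gap: 22.6
time: 9.6
tool_pos: [499.6, -343.9, 275.9]
tcp_rot: [-179.9, 0.1, 7.1]
ft_force: [0.3, 0.1, -1.8]
finger_gap: 21.9
```

```bash
python3 -m crank '{"slide":[[0,0,0],[0,0,0],[0,0,0],[0,0,0],[0,0,0]],"twist":[-0.134,-0.134,-0.134,-0.134,-0.134]}';python3 -m crank '{"slide":[[0,0,0],[0,0,0],[0,0,0],[0,0,0],[0,0,0],[0,0,0],[0,0,0],[0,0,0]],"twist":[-0.134,-0.134,-0.134,-0.134,-0.134,0,0,0]}'
python3 - <<'E'
from h import *
st=status.sense();print(st["tool_pos"],st["tcp_rot"],st["qd"],st["joint_pos"])
s=cam("wrist"); cv2.imwrite("pics/w8.png",s["img"][:,:,::-1])
np.save("w8.npy",np.array([dict(s)],dtype=object))
print(proj(s,[498,-279,45]))
E
```

```text
time: 10.1
tool_pos: [500.3, -343.1, 277.2]
tcp_rot: [180.0, -0.0, 45.9]
ft_force: [-0.0, 0.2, -1.2]
finger_gap: 22.0
time: 10.9
tool_pos: [500.0, -344.3, 277.1]
tcp_rot: [180.0, 0.0, 83.7]
ft_force: [0.4, 0.5, -0.4]
finger_gap: 22.0
[ 499.9828952  -344.25177339  277.12461206] [1.79990346e+02 2.87066717e-03 8.37403362e+01] [-0.26081828  0.26953443 -0.15905095  0.0215586   0.04360703 -0.76501133] [-3.93886337e+01  7.51486966e+00  7.79660155e+01  2.88086724e-03
  9.45094615e+01 -3.31287434e+01]
(np.float64(268.43276845974384), np.float64(121.53709775468631))
```

View pics/w8.png

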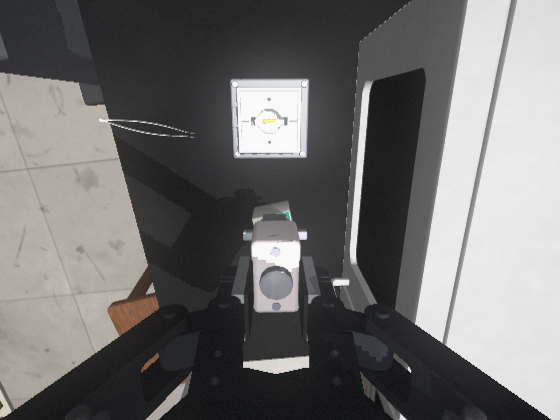

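```bash
python3 - <<'E'
import cv2
im=cv2.imread("pics/w8.png")
cv2.imwrite("pics/w8c.png",cv2.resize(im[72:168,222:318],(576,576),interpolation=cv2.INTER_CUBIC))
E
```

```text
(no output)
```

View pics/w8c.png

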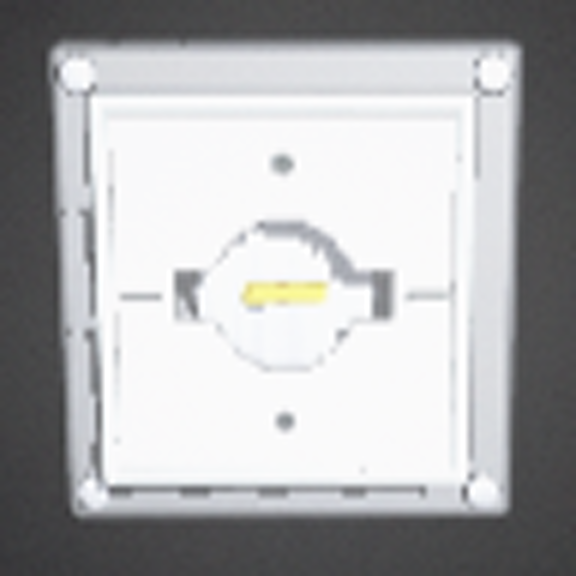

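```bash
python3 - <<'E'
from h import *
L=lambda n:np.load(n,allow_pickle=True)[0]
w1,w2,w6,w8=map(L,("w1.npy","w2.npy","w6.npy","w8.npy"))
f=lambda x0,y0,k,x,y:(x0+(x+.5)/k-.5,y0+(y+.5)/k-.5)
S0=back(w1,*f(224,57,5.714,301,312),45)[:2]
S1=back(w8,*f(222,72,6,284,295.5),45)[:2]
P=np.mean([back(w2,*f(230,85,9,*c),72) for c in((215,138),(432,110),(480,495),(268,523))],0)[:2]
P2=back(w2,*f(230,85,9,347,328),78)[:2]
H=back(w6,*f(210,200,4.6,305,382),78)[:2]
print(S0,S1,P,P2,"in-hand",H)
rot=lambda d:np.array([[np.cos(np.radians(d)),-np.sin(np.radians(d))],[np.sin(np.radians(d)),np.cos(np.radians(d))]])
A=np.block([[np.eye(2),rot(0.1)],[np.eye(2),rot(83.74)]])
x=np.linalg.solve(A,np.r_[S0,S1]);print("S",x[:2],"e",x[2:])
E
```

```text
[ 498.80903237 -278.44890094] [ 498.69457781 -278.23262425] [489.81445399 396.36775159] [489.32010713 396.48672133] in-hand [491.46067229 395.70713233]
S [ 498.63094386 -278.40472288] e [ 0.17801113 -0.04448882]
```

```bash
python3 -m crank '{"slide":[[0.032,-0.0045,0],[0.032,-0.004,0.02],[0,0,0.04],[0,0,0.04],[0,0,0.04],[0,0,0.033],[0,0,0],[0,0,0]],"twist":[0,0,0,0,0,0,0,0]}';python3 -m crank '{"slide":[[0,0,0],[0,0,0],[0,0,0]],"twist":[0,0,0]}'
python3 - <<'E'
from h import *
st=status.sense();print(st["tool_pos"],st["tcp_rot"])
s=cam("wrist"); 
cv2.imwrite("pics/w9.png",cv2.resize(s["img"][130:330,180:380,::-1],(600,600),interpolation=cv2.INTER_CUBIC))
for n in("top","scene"): cv2.imwrite(f"pics/{n}9.png",cam(n)["img"][:,:,::-1])
M=Ro.from_euler("xyz",st["tcp_rot"],degrees=True).as_matrix()
print(M.T@(np.array([498.4,-280.1,60])-st["tool_pos"]))
E
```

```text
time: 11.75
tool_pos: [498.0, -280.2, 104.4]
tcp_rot: [-180.0, -0.0, 83.8]
ft_force: [-0.1, -0.1, -1.6]
finger_gap: 22.1
time: 12.05
tool_pos: [499.3, -281.1, 106.1]
tcp_rot: [179.8, 0.1, 83.9]
ft_force: [0.2, 0.1, -2.1]
finger_gap: 21.9
[ 499.29918238 -281.13771865  106.08005558] [1.79837466e+02 8.89419542e-02 8.38581404e+01]
[ 1.00708852 -1.13575652 46.0755113 ]
```

View pics/w9.png

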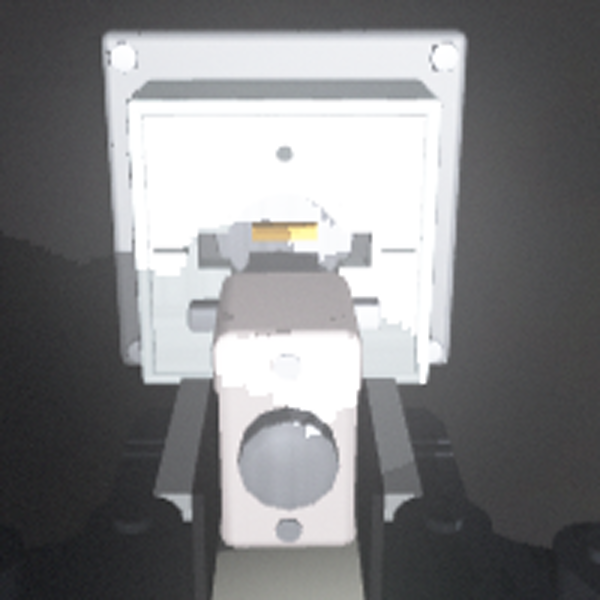

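View pics/scene9.png

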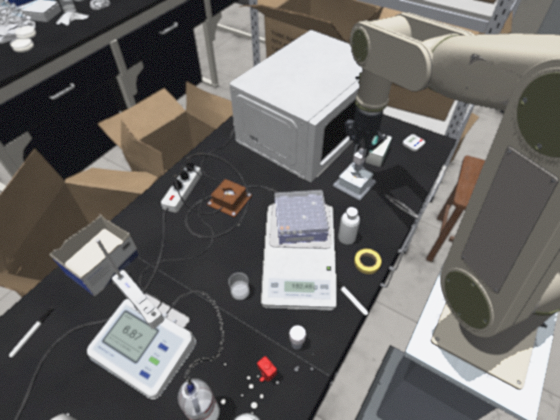

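```bash
python3 - <<'E'
from h import *
st=status.sense();s=cam("wrist")
print(st["tool_pos"],st["tcp_rot"])
M=Ro.from_euler("xyz",st["tcp_rot"],degrees=True).as_matrix()
b=lambda x,y,z:M.T@(back(s,180+(x+.5)/3-.5,130+(y+.5)/3-.5,z)-st["tool_pos"])
zt=st["tool_pos"][2]-37.4
print("mouth lines",b(286,250,45)); print("keyway ends",b(198,250,45),b(372,250,45))
print("stub",b(288,458,zt+78)); print("lug front-top edge/bottom", b(284,299,zt+18),b(284,332,zt+18),b(284,332,zt+12))
print("lug ends",b(188,316,zt+16),b(380,316,zt+16))
cv2.imwrite("pics/w10.png",cv2.resize(s["img"][190:250,230:320,::-1],(810,540),interpolation=cv2.INTER_CUBIC))
E
```

```text
[ 498.56455641 -280.63259781  104.81177662] [1.79938420e+02 3.31607906e-02 8.38612999e+01]
mouth lines [ 3.23365218 -0.7535122  59.8091398 ]
keyway ends [  3.26617825 -23.447755    59.7847297 ] [ 3.20185973 21.42886377 59.83299934]
stub [  3.13680501  -0.25064896 -40.60211512]
lug front-top edge/bottom [ 5.75899374 -1.10324928 19.3954956 ] [-1.98467916 -1.12164331 19.3999576 ] [-4.62502555 -1.1516838  25.40145792]
lug ends [  0.98516269 -22.1836031   21.37560331] [ 0.92173915 19.94262604 21.42091638]
```

View pics/w10.png

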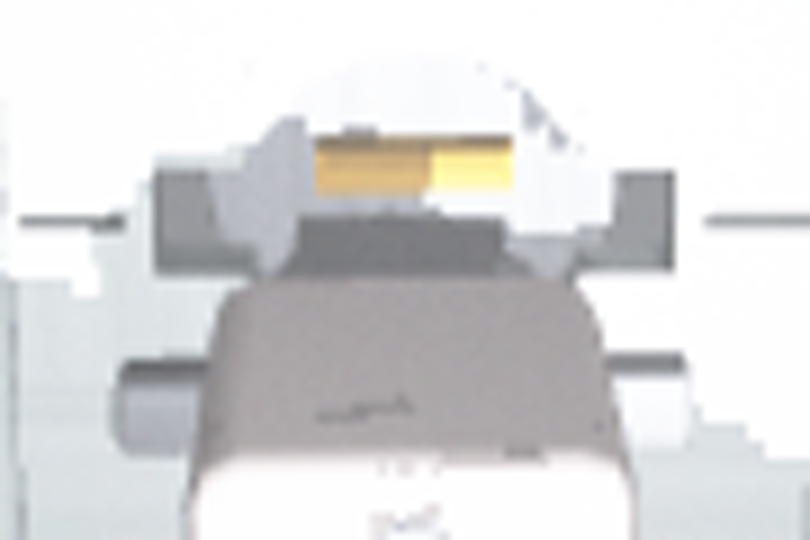

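```bash
python3 - <<'E'
from h import *
st=status.sense();s=cam("wrist")
print(st["tool_pos"],st["tcp_rot"])
M=Ro.from_euler("xyz",st["tcp_rot"],degrees=True).as_matrix()
b=lambda x,y,z:(M.T@(back(s,230+(x+.5)/9-.5,190+(y+.5)/9-.5,z)-st["tool_pos"])).round(2)
zt=st["tool_pos"][2]-37.4
print("lug",b(685,377,zt+18),b(120,377,zt+18),b(685,448,zt+18),b(120,448,zt+18),b(400,353,zt+12))
print("key",b(155,220,45),b(673,220,45),b(60,221,45),b(760,221,45))
E
```

```text
[ 498.40773495 -280.50721385  104.50426921] [1.79962967e+02 1.88259178e-02 8.38653326e+01]
lug [ 4.26 19.22 19.41] [  4.31 -21.5   19.38] [-1.3  19.38 19.41] [ -1.25 -21.69  19.39] [ 3.77 -1.35 25.4 ]
key [  2.55 -22.58  59.49] [ 2.49 21.94 59.52] [  2.47 -30.75  59.48] [ 2.39 29.42 59.52]
```

```bash
python3 -m crank '{"slide":[[0.0005,0,0.01],[0,0,0.01],[0,0,0],[0,0,0],[0,0,0],[0,0,0]],"twist":[0,0,0,0,0,0]}'
python3 - <<'E'
from h import *
s=cam("wrist");st=status.sense()
print(st["tool_pos"],st["tcp_rot"],st["ft_force"])
np.save("w11.npy",np.array([dict(s),st],dtype=object))
cv2.imwrite("pics/w11.png",cv2.resize(s["img"][190:250,230:320,::-1],(810,540),interpolation=cv2.INTER_CUBIC))
E
```

```text
time: 12.9
tool_pos: [498.5, -280.1, 84.4]
tcp_rot: [180.0, 0.0, 83.9]
ft_force: [0.7, 0.1, -1.6]
finger_gap: 22.1
[ 498.53725505 -280.0211659    84.4340031 ] [1.79963454e+02 2.01204711e-02 8.38742634e+01] [-0.59170666 -0.39748093 -1.14147788]
```

View pics/w11.png

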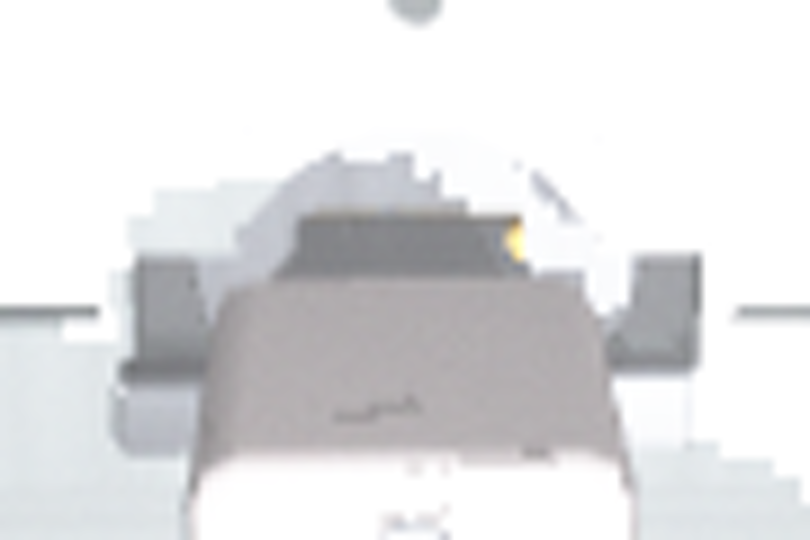

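```bash
python3 - <<'E'
from h import *
s,st=np.load("w11.npy",allow_pickle=True)
M=Ro.from_euler("xyz",st["tcp_rot"],degrees=True).as_matrix()
b=lambda x,y,z:(M.T@(back(s,230+(x+.5)/9-.5,190+(y+.5)/9-.5,z)-st["tool_pos"])).round(2)
zt=st["tool_pos"][2]-37.4
print("lug",b(690,380,zt+18),b(116,380,zt+18),b(690,450,zt+18),b(116,450,zt+18))
print("key",b(137,312,45),b(700,312,45))
E
```

```text
lug [ 4.01 19.56 19.41] [  4.06 -21.83  19.38] [-1.48 19.72 19.41] [ -1.42 -22.01  19.39]
key [  1.7  -22.28  39.42] [ 1.64 22.3  39.45]
```

```bash
python3 -m crank '{"slide":[[0.0003,0.0007,0.002],[0,0,0.003],[0,0,0.003],[0,0,0.003],[0,0,0.003],[0,0,0],[0,0,0]],"twist":[0,0,0,0,0,0,0]}'
python3 - <<'E'
from h import *
s=cam("wrist");st=status.sense()
print(st["tool_pos"],st["tcp_rot"],st["ft_force"],st["wrist_torque"])
np.save("w12.npy",np.array([dict(s),st],dtype=object))
cv2.imwrite("pics/w12.png",cv2.resize(s["img"][190:250,230:320,::-1],(810,540),interpolation=cv2.INTER_CUBIC))
E
```

```text
time: 13.65
tool_pos: [498.9, -279.6, 69.8]
tcp_rot: [-180.0, -0.0, 83.9]
ft_force: [0.2, 0.4, -0.4]
finger_gap: 22.4
[ 498.95667979 -279.65333463   69.9922799 ] [-1.79997039e+02  4.27674895e-04  8.38683342e+01] [ 0.35714871  0.17841363 -0.66094218] [-0.01319957  0.01395998  0.03592268]
```

View pics/w12.png

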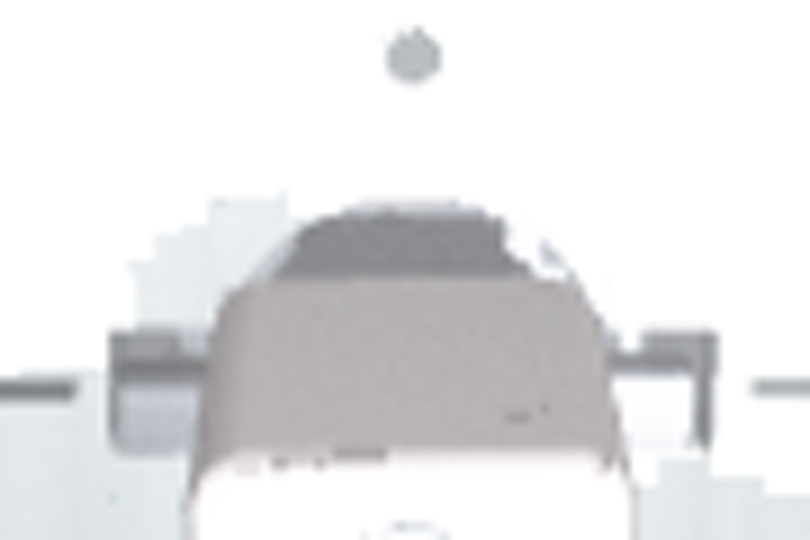

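```bash
python3 -m crank '{"slide":[[0,0.0006,0.002],[0,0,0.002],[0,0,0.002],[0,0,0],[0,0,0]],"twist":[0,0,0,0,0]}';python3 -m crank '{"slide":[[0,0,0.002],[0,0,0.002],[0,0,0.002],[0,0,0],[0,0,0]],"twist":[0,0,0,0,0]}';
python3 - <<'E'
from h import *
s=cam("wrist");st=status.sense()
print(st["tool_pos"],st["tcp_rot"],st["ft_force"],st["wrist_torque"])
cv2.imwrite("pics/w13.png",cv2.resize(s["img"][190:250,230:320,::-1],(810,540),interpolation=cv2.INTER_CUBIC))
E
```

```text
time: 14.2
tool_pos: [499.5, -279.6, 63.9]
tcp_rot: [-180.0, -0.0, 83.9]
ft_force: [0.6, 0.5, -0.9]
finger_gap: 22.2
time: 14.7
tool_pos: [499.7, -279.8, 58.2]
tcp_rot: [180.0, 0.0, 83.9]
ft_force: [-0.9, 0.6, 1.9]
finger_gap: 22.1
[ 499.72315505 -279.8154413    58.21381647] [1.79980640e+02 1.08202099e-02 8.38697127e+01] [-0.04196365 -0.01971117  1.99626728] [-0.03433061  0.0153609   0.02836035]
```

View pics/w13.png

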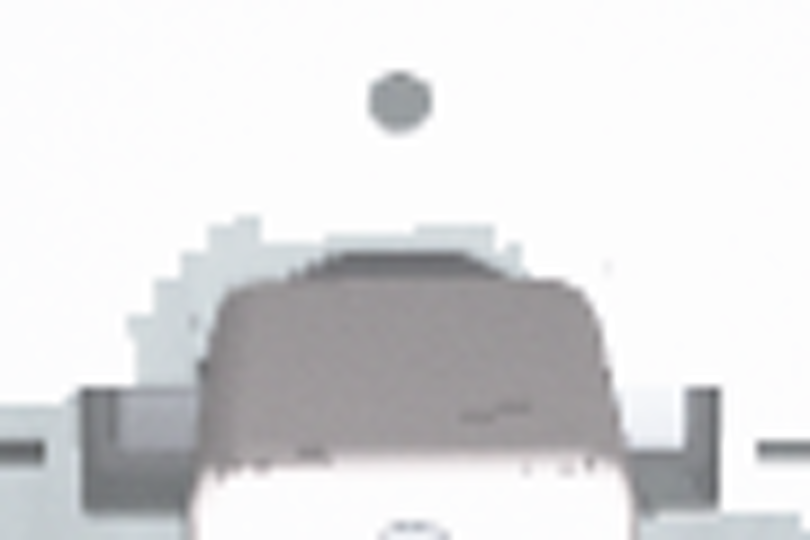

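```bash
python3 -m crank '{"slide":[[0,0,0.0015],[0,0,0.0015],[0,0,0.0005],[0,0,0],[0,0,0]],"twist":[0,0,0,0,0]}'; python3 -m crank '{"slide":[[0,0,0],[0,0,0]],"twist":[0,0]}'
```

```text
time: 15.25
tool_pos: [499.7, -279.8, 54.6]
tcp_rot: [180.0, 0.0, 83.9]
ft_force: [-0.3, -0.2, 2.2]
finger_gap: 22.3
time: 15.45
tool_pos: [499.7, -279.8, 54.6]
tcp_rot: [180.0, 0.0, 83.9]
ft_force: [0.5, -0.1, 2.2]
finger_gap: 22.4
```

```bash
python3 -m crank '{"slide":[[0,-0.0002,0],[0,-0.0002,0],[0,-0.0002,0],[0,-0.0002,0],[0,0,0]],"twist":[0.13,0.13,0.13,0.13,0]}'; python3 - <<'E'
from h import *
st=status.sense();print(st["ft_force"],st["wrist_torque"])
E
```

```text
time: 15.95
tool_pos: [498.8, -279.6, 54.6]
tcp_rot: [180.0, 0.0, 54.0]
ft_force: [0.6, -0.4, 2.6]
finger_gap: 22.1
[ 0.60166931 -0.37378274  2.59794992] [-0.18098872 -0.0245526   0.08567099]
```

```bash
python3 -m crank '{"slide":[[0,-0.0002,0],[0,-0.0002,0],[0,-0.0002,0],[0,-0.0002,0],[0,0,0]],"twist":[0.13,0.13,0.13,0.13,0]}'; python3 -m crank '{"slide":[[0,-0.0002,0],[0,-0.0002,0],[0,-0.0002,0],[0,-0.0002,0],[0,0,0],[0,0,0],[0,0,0]],"twist":[0.13,0.13,0.13,0.14,0,0,0]}';python3 - <<'E'
from h import *
s=cam("wrist");st=status.sense();print(st["ft_force"],st["wrist_torque"])
cv2.imwrite("pics/w14.png",cv2.resize(s["img"][130:330,180:380,::-1],(600,600),interpolation=cv2.INTER_CUBIC))
E
```

```text
time: 16.45
tool_pos: [498.2, -279.2, 54.6]
tcp_rot: [180.0, 0.0, 24.4]
ft_force: [-0.0, -1.2, 2.2]
finger_gap: 22.2
time: 17.15
tool_pos: [497.9, -278.4, 54.5]
tcp_rot: [180.0, 0.0, -5.8]
ft_force: [-1.6, -3.2, 3.5]
finger_gap: 22.3
[-1.58574472 -3.46208158  2.86032151] [-0.87502069  0.36497011  0.1713984 ]
```

View pics/w14.png

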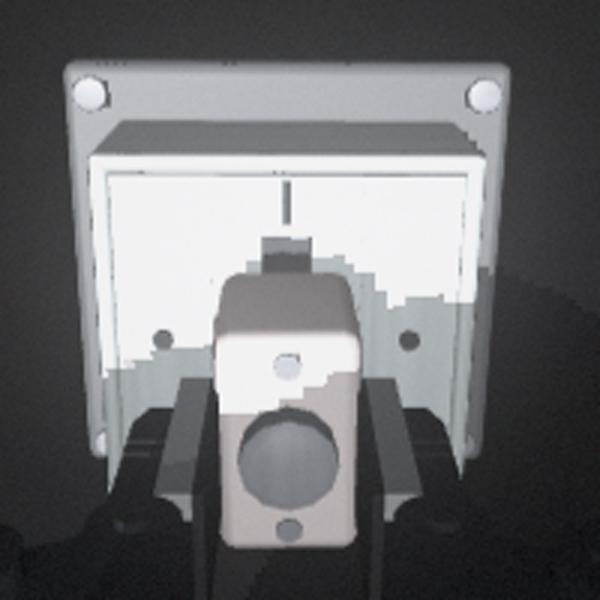

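```bash
python3 -m crank '{"slide":[[-0.0003,0.0008,0],[0,0,0],[0,0,0]],"twist":[0,0,0]}';python3 -m crank '{"slide":[[0,0,0],[0,0,0],[0,0,0]],"twist":[0,0,0]}';python3 - <<'E'
from h import *
st=status.sense();print(st["ft_force"],st["wrist_torque"],st["qd"])
for n in("top","scene"): cv2.imwrite(f"pics/{n}15.png",cam(n)["img"][:,:,::-1])
E
```

```text
time: 17.5
tool_pos: [497.7, -278.7, 54.4]
tcp_rot: [-180.0, 0.0, -6.0]
ft_force: [-0.3, -1.8, 2.1]
finger_gap: 22.2
time: 17.8
tool_pos: [497.7, -278.7, 54.5]
tcp_rot: [-180.0, 0.0, -6.1]
ft_force: [-0.9, -0.2, 1.8]
finger_gap: 22.4
[-0.92469344 -0.21963557  1.77879396] [-0.15393081  0.15042798  0.14702251] [-0.05063389 -0.00502299  0.13462489 -0.01116582 -0.02646122 -0.17534203]
```

View pics/scene15.png

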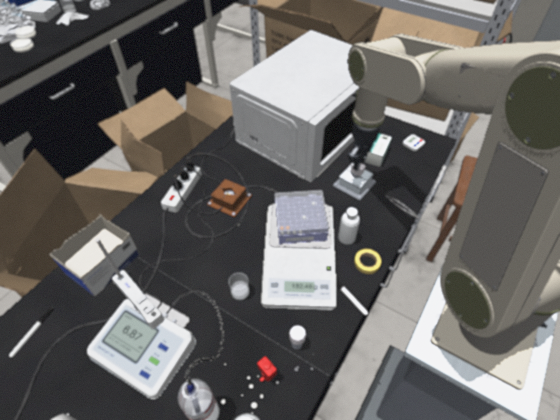

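```bash
python3 -m crank '{"slide":[[0,-0.0001,0],[0,0,0],[0,0,0],[0,0,0],[0,0,0],[0,0,0]],"twist":[0.07,0,0,0,0,0]}';python3 - <<'E'
from h import *
s=cam("wrist")
F=[]
for i in range(8):
    viewer.snapshot("wrist"); st=status.sense(); F.append(np.r_[st["ft_force"],st["wrist_torque"]])
print(np.mean(F,0).round(2),st["tool_pos"],st["tcp_rot"],st["time"],st["finger_gap"])
cv2.imwrite("pics/w16.png",cv2.resize(s["img"][130:330,180:380,::-1],(600,600),interpolation=cv2.INTER_CUBIC))
E
```

```text
time: 18.5
tool_pos: [497.7, -278.7, 54.5]
tcp_rot: [-180.0, 0.0, -10.1]
ft_force: [-0.5, 0.2, 2.1]
finger_gap: 22.4
[-0.55  0.05  2.47  0.01  0.16  0.14] [ 497.70730383 -278.71659463   54.47338094] [-1.79995824e+02  2.82231035e-03 -1.00912723e+01] 18.95 22.09808814688938
```

View pics/w16.png

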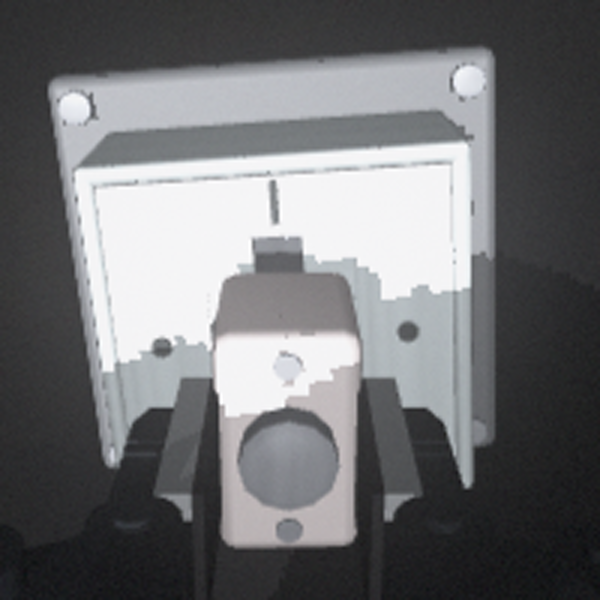

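The view shows the plug seated, with the keyway empty in front of it and the plug still gripped.

```bash
python3 -c "from bench import hand_in; print(hand_in())"
```

```text
the job is handed in; nothing more can be done
None
```

I took the white plug with the two lugs and lowered it into the aluminium socket with its lugs in the keyways. I pushed it down against the spring and turned it about 94° clockwise. I handed the job in with the plug still gripped and held there, at about 19 s on the clock, well under the 51 s limit.

**Last checks:**
- **Position:** the tool was vertical and the plug is within about 2 mm of the socket's axis. The last wrist picture shows the keyway empty in front of the plug's head. The fingers are closed on the plug at 22 mm; the grip was set to 60 N.
- **Turn:** the moment about the vertical was 0.14 N m, about 0.11 after taking off the reading from before the turn. From the twist I expect the plate at about 1.3 rad, but that moment by itself suggests less, about 0.8–0.9 rad, close to the 0.9 rad limit.
- **Press:** the upward force on the tool was 2.5 N, or 3.7 N with the plug's weight. That points to about 6 mm of press, against about 9 mm from the arm's position. The plug turned freely, so its lugs must have cleared the roof, which takes about 7 mm.
- **Sideways force:** it rose to about 3.5 N at the end of the turn. I shifted the plug 0.8 mm and it fell below 1 N.
- **Everything else:** in the last scene picture the stopper, the bottle, the carton, the red look-alike and the brown socket look unmoved.

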